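# Start the marking console and hold it running

## Task

Start the laser marker from its small console: first switch the rocker fully over by pressing its raised half down, then push the small tall round plunger fully home, and last press the large round mushroom button fully down and keep it there: the program finishes while the fingers are still holding it down. Leave the square key alone (it would stop the job), do not press the mushroom button or the plunger before its turn, and do not pick up or shift the parts lying about.

Things in the scene. Friction and masses are not known exactly. Their poses are not given: they have to be found in the camera images.
- plate: fixed aluminium base plate, 205 x 160 x 6 mm. Origin on its underside, 80 mm from its near (-x) edge, midway in y; x axis points away from the robot, turned up to 0.3 rad. Four grey boxes 62 x 56 x 30 mm, tops 36 mm above the table, stand square on it at 72 mm pitch round the origin, each with one black control; which control is at which place changes
- rocker_press (a point): point to press on the rocker (V-shaped paddle, 52 mm along plate x, 26 mm wide): top of its raised half (the one towards plate +x), 20 mm from the pivot; moves with it. About 54 mm above the table at the start; switched over, this half lies level, top 48 mm above the table, 4 mm above two cheeks beside it. Takes about 3 N here and stays where it is left
- rocker (a joint): angle of the rocker, rad: 0 to 0.04 at the start (+x half raised), 0.30 fully switched over (+x half level)
- plunger_top (a point): centre of the flat top of the plunger, a round pin 22 mm in diameter, the smaller round control, in a collar 3 mm high. It starts 52.5 to 54 mm above the table; fully home it is 46 mm above the table (10 mm above its box). It pushes straight down against about 4 N of friction and stays where it is left
- plunger (a joint): depth of the plunger, m: 0 to 0.0015 at the start, 0.008 fully home
- mushroom_top (a point): centre of the flat top of the mushroom button, a round head 40 mm in diameter (top flat 28 mm), the larger round control. Released, its top is 54 mm above the table; fully down 48 mm (12 mm above its box). It is sprung: 2.4 N to start, 6 N fully down, and comes back up when let go
- mushroom (a joint): depth of the mushroom button, m: 0 released, 0.006 fully down
- key_top (a point): centre of the flat top of the square stop key, 26 x 26 mm, black, 12 mm above its box (48 mm above the table). To be left alone; it is sprung
- key (a joint): depth of the square key, m: 0 released, 0.005 fully down
- coupling_a: bystander: loose white turned coupling standing on the bare far strip of the plate, 33 mm in diameter, 46 mm high; origin at the centre of its underside
- gauge: bystander: loose steel block 60 x 30 x 45 mm (x, y, z) standing on the far strip of the plate, its long side along the strip; origin at the centre of its underside
- coupling_b: bystander: loose white coupling, 33 mm in diameter, 46 mm high, standing on the table to the left (+y) of the plate; origin at the centre of its underside
- adapter_a: bystander: loose dark grey box adapter 44 x 91 x 26 mm lying on the table to the right (-y) of the plate; origin at the centre of its underside
- torch_a: bystander: loose black pocket torch standing upright on the table at the left, 32 mm in diameter, 100 mm high; origin at the centre of its underside

How it is judged:
By the outcome, as a careful person would: the job done as asked, in the order asked, and still so for the second after the job is handed in, while the arm keeps its last pose, push and grip.
It also fails if it takes over 38 s, if anything falls off the work surface, if the arm or the gripper's body presses on something with over 40 N, if the wrist force passes 120 N, or if a joint passes its speed limit or range.

## Robot

A 6-joint arm with a two-finger parallel gripper is mounted at the origin on a cart in front of the work surface, level with it; the furniture and walls round the work are solid. World frame = base frame: x ahead of the robot, y to its left, z up, the work surface at z = 0. Lengths are in m, angles in rad, forces in N, time in s.
With the tool pointing down it reaches from about 0.425 to 0.95 m from the base axis. Payload 3.5 kg.
Tool frame: the origin (TCP) lies midway between the tips of the shut fingers; the grasp point (between the pads) lies 19 mm behind it (ctrl.pinch_z is the distance from the TCP to the grasp point, in m); z points along the fingers, y is the line along which they close (so a half turn about z gives the same grasp; the last joint's range is limited). The gripper opens to 85 mm and grips with 20 to 120 N. Pads are 22 mm wide; open, the fingers measure 114 mm over their backs; the gripper's body (76 mm by 85 mm) begins 54 mm behind the grasp point. The pads swing forward as they close: fully open they stand 13 mm farther back than shut.
Start: joints at [1.121, 0.286, 1.577, -0, 1.279, -0.15], TCP at [0.199, 0.645, 0.231] pointing down, gripper open.
Joint ranges: [-2.77, 2.77], [-0.9, 2.22], [0.21, 2.48], [-1.53, 4.67], [0.24, 2.81], [-2.84, 2.84]. Speed limits (rad/s): [2.79, 2.79, 3.14, 3.14, 3.14, 3.14].

## Interface

Orientations are given as a unit quaternion [x, y, z, w].
In Python, from plant import get_state, viewer, sign_off, ctrl gives the robot as it stands. The module is installed in compiled form; this text tells all that it offers.
- The arm moves only by the shell command python3 -m handwheel 'ROWS' [FORCE]. ROWS is JSON, a list that holds one entry, the list of rows, each a list of 5 numbers: the finger opening in m, from 0 to 0.0854, then the shift along the tool's x, y, z in m, then the turn about the tool's z in degrees. In form: [[[claw, x, y, z, spin], ...]]. A call has 1 to 12 rows; each row shifts and turns the commanded pose from where the row before left it, along the tool's axes as they then stand; what a row does not reach is not made up. A row lasts 1/12 s, in which the tool goes at most 41.7 mm and 7.16 degrees, less where a joint would pass 70% of its speed; a pose out of reach is approached as far as the arm can. A call is refused whole if a number of a shift passes 0.0417 or a number of a turn 7.16, either way. A call with a gripper value outside its range is refused whole. The fingers move at their own pace and stop on an object; FORCE is the grip in N (left out, the last holds). Time passes only in rows, so rows that do not move let the fingers close. It gives the time, the measured TCP pose, the force, the opening and the grip force at its end, in the units of the state.
- get_state(): the state, without advancing time (a new reading comes with each control period).
- viewer.read_camera(name): name is "scene" or "top" or "wrist"; returns the picture (420x560x3 uint8, blue, green, red); there is no depth.
- viewer.camera_params(name): a dict with "fov_y" (degrees; the focal length in pixels is half the picture's height over the tangent of half this angle, whatever the lens; pixels are square), "cx", "cy" (the principal point, pixels), "xyz" and "attitude" of the camera in the world; the wrist camera has in their place "hand_eye" (4x4, takes a point from camera to tool coordinates, whose origin is the TCP and whose axes are the flange's). Camera axes: x right, y up, looking along -z (the intrinsics and any distortion apply to the point x, -y, -z); pixel columns grow to the right and rows downward; lengths in m; the calibration is good to about 2 mm. A picture is of the moment at which its call begins: read the wrist's pose just before it. camera_params takes no time and is no camera call.
- sign_off(): hands the job in; it is judged then, once.
Trained networks look in the newest picture that a camera, given by its name, has taken for a name from the list of things; names that differ only in an ending like _2 or _b are one class to them, and where a whole thing is asked for, a point or a joint stands for the part that bears it (a point fixed in the world has none). Each returns a list of dicts, best first, with "confidence" (0 to 1); they miss things now and then, are a little off and sometimes report something else, mostly with a low value. They report only what shows in the picture. A call takes as long as a camera call.
- viewer.look_for(camera, name): "extent" ([left, top, width, height] as shares, 0 to 1, of the picture: columns of its width, rows of its height, round what is visible of it).
- viewer.outline_of(camera, name): "mask" (420x560 bool, what is visible of it) and "extent" ([left, top, width, height] as shares, 0 to 1, of the picture: columns of its width, rows of its height, round what is visible of it).
- viewer.pinpoint(camera, name): "xy" ([column, row] as shares, 0 to 1, of the picture: columns of its width, rows of its height: a listed point, or the origin of a listed thing).
The state is a dict: "time": time; "qpos": joint angles; "dq": joint speeds; "joint_efforts": joint torques, N m; "eef_pos": TCP position; "tcp_rot": TCP orientation; "contact_force": force on the tool from outside, world axes, zero at the start; "wrist_torque": the same for the moment, N m; "opening": opening from 0.0 (shut) to 1.0 (fully open); "finger_force": force on a finger pad.
Only numpy, scipy, OpenCV 4.12 (cv2) and the standard library are available. Lean on these libraries where they do the work, as an engineer would, in place of code of your own. Each camera call takes 0.05 s, during which the arm holds its last target. There are 200 camera calls.

## Working session

There is one attempt and no reset: what is moved stays moved. The work goes in short steps, Python scripts to look and compute and a shell command to move; the robot and the scene stay as the last step left them, time stands still between calls to the robot, and variables do not carry over. Pictures are saved under pics/ and viewed, at most 10 in all, crops included, and the job is handed in when it is done.

```bash
mkdir -p pics; cat > h.py <<'E'
import numpy as np, cv2
from scipy.spatial.transform import Rotation as R
from plant import get_state, viewer, sign_off, ctrl
def cam(name, st=None):
    p=viewer.camera_params(name); f=210/np.tan(np.radians(p["fov_y"])/2)
    if "hand_eye" in p:
        st=st or get_state(); T=np.eye(4); T[:3,:3]=R.from_quat(st["tcp_rot"]).as_matrix(); T[:3,3]=st["eef_pos"]
        T=T@np.array(p["hand_eye"]); return p,f,T[:3,:3],T[:3,3]
    a=np.array(p["attitude"]); 
    Rm=a if a.shape==(3,3) else R.from_quat(a).as_matrix()
    return p,f,Rm,np.array(p["xyz"])
def ray(c,u,v):
    p,f,Rm,o=c; d=Rm@np.array([(u-p["cx"])/f,-(v-p["cy"])/f,-1]); return o,d
def atz(c,u,v,z):
    o,d=ray(c,u,v); return o+d*(z-o[2])/d[2]
def tool(xyz):
    s=get_state(); return R.from_quat(s["tcp_rot"]).inv().apply(np.array(xyz)-s["eef_pos"])
E
cat > a.py <<'E'
from h import *
for n in ["scene","top","wrist"]: print(n,viewer.camera_params(n))
s=get_state(); print(s)
Z=dict(rocker_press=.054,plunger_top=.053,mushroom_top=.054,key_top=.048,plate=0,coupling_a=0,gauge=0,coupling_b=0,torch_a=0,adapter_a=0)
for n in ["top","scene"]:
    im=viewer.read_camera(n); cv2.imwrite(f"pics/{n}0.png",im); c=cam(n)
    for k,z in Z.items():
        for r in viewer.pinpoint(n,k)[:2]:
            u,v=r["xy"][0]*560,r["xy"][1]*420
            print(n,k,round(r["confidence"],2),round(u),round(v),atz(c,u,v,z).round(4))
E
python3 a.py
```

```text
scene {'fov_y': 47.321944723977005, 'cx': 274.6118767347969, 'cy': 219.92275072923474, 'xyz': array([ 0.30086981, -0.3593053 ,  0.75269694]), 'attitude': array([ 0.34346069, -0.09263947, -0.23255537,  0.90519096])}
top {'fov_y': 49.01706006653007, 'cx': 279.6137738227465, 'cy': 202.29379336661242, 'xyz': array([0.39138169, 0.17053231, 1.01857412]), 'attitude': array([ 0.05479109, -0.08017823, -0.69769498,  0.70978244])}
wrist {'fov_y': 65.56597901283408, 'cx': 277.24688313444744, 'cy': 212.8528655938386, 'hand_eye': array([[ 5.92061607e-04,  9.44616525e-01,  3.28175669e-01,
         8.53956873e-02],
       [ 9.99999672e-01, -3.77799663e-04, -7.16645475e-04,
         1.57619802e-03],
       [-5.52970501e-04,  3.28175986e-01, -9.44616439e-01,
        -1.42538646e-01],
       [ 0.00000000e+00,  0.00000000e+00,  0.00000000e+00,
         1.00000000e+00]])}
{'time': 0.0, 'qpos': array([ 1.12100307e+00,  2.87198000e-01,  1.57816874e+00, -2.23431201e-05,
        1.27860680e+00, -1.50010517e-01]), 'dq': array([ 2.41112902e-05, -1.11125098e-03, -5.39735725e-04,  3.19344415e-04,
       -6.88930
[... 1174 characters left out ...]
0.5209 0.1702 0.054 ]
scene rocker_press 0.47 228 224 [0.524  0.2165 0.054 ]
scene plunger_top 0.67 246 268 [0.5066 0.1059 0.053 ]
scene mushroom_top 0.6 281 249 [0.5831 0.1136 0.054 ]
scene key_top 0.76 260 229 [0.573 0.18  0.048]
scene plate 0.67 257 261 [0.5496 0.1462 0.    ]
scene coupling_a 0.76 228 225 [0.5385 0.2575 0.    ]
scene coupling_a 0.69 293 228 [ 0.6536  0.1875 -0.    ]
scene gauge 0.89 310 257 [0.6443 0.1045 0.    ]
scene coupling_b 0.76 228 225 [0.5385 0.2575 0.    ]
scene coupling_b 0.69 293 228 [ 0.6536  0.1875 -0.    ]
scene torch_a 0.72 251 186 [0.6346 0.3396 0.    ]
scene torch_a 0.65 283 251 [ 0.6061  0.144  -0.    ]
scene adapter_a 0.76 310 308 [0.5839 0.0074 0.    ]
```

```bash
python3 - <<'E'
import cv2
a=cv2.imread("pics/top0.png")[130:290,160:380]; b=cv2.imread("pics/scene0.png")[150:350,170:370]
a=cv2.resize(a,(440*600//600,320)); b=cv2.resize(b,(360,360))
import numpy as np
o=np.zeros((360,800,3),np.uint8); o[:320,:440]=a; o[:,440:]=b; cv2.imwrite("pics/v1.png",o)
E
```

```text
(no output)
```

View pics/v1.png

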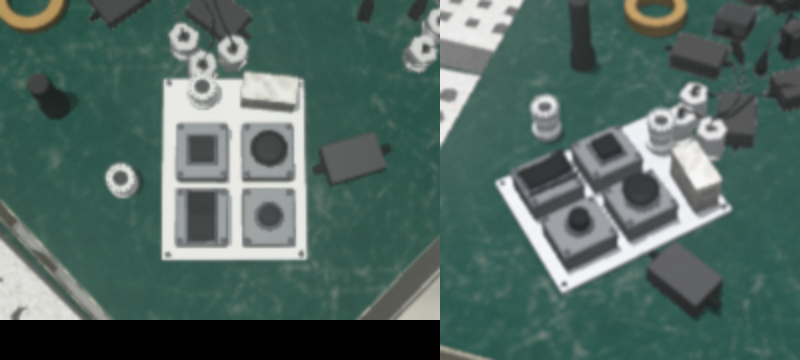

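The picture shows the rocker near-left (crop 202,215), the plunger near-right (268,215), the key far-left and the mushroom far-right. This matches the networks. Next I shut the fingers and go above the plate.

```bash
python3 -m handwheel '[[[0,-0.0296,-0.0236,0.002,0],[0,-0.0296,-0.0236,0.002,0],[0,-0.0296,-0.0236,0.002,0],[0,-0.0296,-0.0236,0.002,0],[0,-0.0296,-0.0236,0.002,0],[0,-0.0296,-0.0236,0.002,0],[0,-0.0296,-0.0236,0.002,0],[0,-0.0296,-0.0236,0.002,0],[0,-0.0296,-0.0236,0.002,0],[0,-0.0296,-0.0236,0.002,0],[0,-0.0296,-0.0236,0.002,0],[0,-0.0296,-0.0236,0.002,0]]]' 40
python3 -m handwheel '[[[0,-0.0296,-0.0236,0.002,0],[0,-0.0296,-0.0236,0.002,0],[0,-0.0296,-0.0236,0.002,0],[0,-0.0296,-0.0236,0.002,0],[0,0,0,0,-5.7],[0,0,0,0,-5.7],[0,0,0,0,-5.7],[0,0,0,0,0],[0,0,0,0,0]]]'
cat > b.py <<'E'
from h import *
import sys
Z=dict(rocker_press=.054,plunger_top=.053,mushroom_top=.054,key_top=.048)
s=get_state(); im=viewer.read_camera("wrist"); c=cam("wrist",s); cv2.imwrite(f"pics/{sys.argv[1]}.png",im)
print(s["time"],s["eef_pos"],s["tcp_rot"],s["contact_force"],s["opening"])
for k,z in Z.items():
    for r in viewer.pinpoint("wrist",k)[:2]:
        u,v=r["xy"][0]*560,r["xy"][1]*420; p=atz(c,u,v,z)
        print(k,round(r["confidence"],2),round(u),round(v),p.round(4),"tool",tool(p).round(4))
E
python3 b.py w1
```

```text
time: 2.1
eef_pos: [0.4558, 0.2678, 0.2076]
tcp_rot: [0.149, 0.989, 0.0, 0.0]
contact_force: [0.3, 0.1, 0.5]
opening: -0.001
finger_force: 0.0
time: 2.85
eef_pos: [0.5403, 0.1442, 0.1994]
tcp_rot: [0.002, 1.0, -0.0, 0.0]
contact_force: [-0.3, -0.2, -0.2]
opening: -0.002
finger_force: 0.0
2.85 [0.5403189  0.14419515 0.19942405] [ 2.00661038e-03  9.99997983e-01 -3.29079678e-06  9.00088580e-05] [-0.26844498 -0.24036949 -0.2377046 ] -0.0024291753239815955
rocker_press 0.79 316 177 [0.5212 0.1812 0.054 ] tool [0.0191 0.0367 0.1454]
plunger_top 0.86 234 161 [0.5067 0.1076 0.053 ] tool [ 0.0335 -0.0369  0.1464]
mushroom_top 0.95 238 235 [0.5778 0.1087 0.054 ] tool [-0.0377 -0.0358  0.1454]
key_top 0.55 314 234 [0.5793 0.1823 0.048 ] tool [-0.039   0.0379  0.1514]
```

View pics/w1.png

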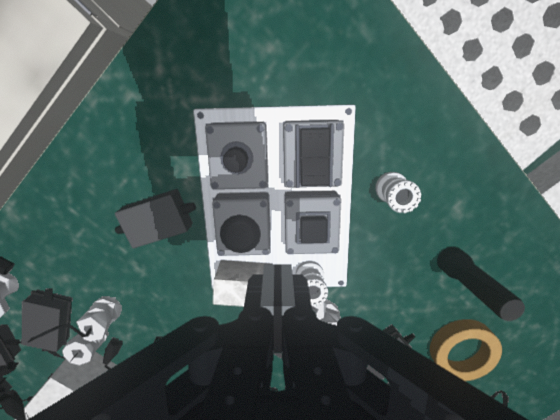

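The wrist picture shows the plunger at (235,158), the mushroom at (240,235), the rocker at (315,153) with its +x end near row 185, and the key at (314,230). The plate yaw is about 0.015 rad. Next I move above the rocker press point.

```bash
python3 -m handwheel '[[[0,0.0073,0.018,0.01,0],[0,0.0073,0.018,0.01,0],[0,0,0,0.03,0],[0,0,0,0.03,0],[0,0,0,0.03,0],[0,0,0,0.014,0],[0,0,0,0,0],[0,0,0,0,0]]]'
python3 b.py w2
```

```text
time: 3.77
eef_pos: [0.5252, 0.1804, 0.0747]
tcp_rot: [0.001, 1.0, -0.0, -0.001]
contact_force: [0.0, -0.4, 0.3]
opening: -0.001
finger_force: 0.0
3.7667 [0.52521483 0.18036629 0.07473745] [ 7.23572460e-04  9.99999342e-01 -1.46014132e-04 -8.77885254e-04] [ 0.03685419 -0.4106347   0.27924235] -0.000829504577687374
rocker_press 0.95 276 256 [0.5224 0.1812 0.054 ] tool [0.0048 0.0006 0.0231]
plunger_top 0.6 138 228 [0.5063 0.1069 0.053 ] tool [ 0.021  -0.0737  0.0243]
mushroom_top 0.61 160 338 [0.5781 0.1106 0.054 ] tool [-0.0508 -0.0698  0.0236]
mushroom_top 0.34 391 251 [0.5194 0.2453 0.054 ] tool [0.008  0.0647 0.0235]
```

View pics/w2.png

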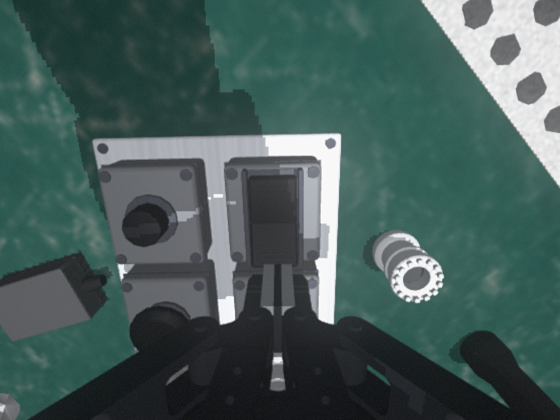

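The fingers sit over the +x half of the paddle (tip near 277,270) and clear of the key, so I press down.

```bash
python3 -m handwheel '[[[0,0,0,0.017,0],[0,0,0,0.002,0],[0,0,0,0.002,0],[0,0,0,0.002,0],[0,0,0,0.002,0],[0,0,0,0.002,0],[0,0,0,0,0],[0,0,0,0,0]]]'
```

```text
time: 4.68
eef_pos: [0.5268, 0.1803, 0.049]
tcp_rot: [0.001, 1.0, 0.0, 0.001]
contact_force: [0.9, -0.7, 1.5]
opening: -0.0
finger_force: 1.0
```

```bash
python3 -m handwheel '[[[0,0,0,0.001,0],[0,0,0,0.001,0],[0,0,0,0,0],[0,0,0,0,0]]]';python3 -m handwheel '[[[0,0,0,0.001,0],[0,0,0,0.001,0],[0,0,0,0,0],[0,0,0,0,0]]]'
```

```text
time: 5.02
eef_pos: [0.527, 0.1803, 0.048]
tcp_rot: [0.001, 1.0, 0.0, 0.001]
contact_force: [0.8, -1.1, 6.5]
opening: -0.005
finger_force: 3.8
time: 5.35
eef_pos: [0.5271, 0.1804, 0.0477]
tcp_rot: [0.0, 1.0, -0.0, 0.001]
contact_force: [-4.9, -1.7, 17.7]
opening: -0.001
finger_force: 8.5
```

It is on the hard stop at z≈0.048. Now I lift, move over the plunger and look.

```bash
python3 -m handwheel '[[[0,0,0,-0.02,0],[0,0,0,-0.03,0],[0,0.007,-0.025,0,0],[0,0.007,-0.025,0,0],[0,0.0065,-0.023,0,0],[0,0,0,0.0,0],[0,0,0,0,0]]]'
python3 b.py w3
```

```text
time: 5.93
eef_pos: [0.5041, 0.1068, 0.0936]
tcp_rot: [0.002, 1.0, 0.0, -0.001]
contact_force: [0.3, 0.2, -0.4]
opening: -0.001
finger_force: 0.0
5.9333 [0.50412336 0.10678043 0.09361491] [ 1.78193373e-03  9.99997908e-01  3.08617264e-04 -9.56074872e-04] [ 0.28053631  0.24877382 -0.43529631] -0.0005318424076441685
rocker_press 0.65 385 271 [0.5216 0.1766 0.054 ] tool [-0.0167  0.0689  0.04  ]
plunger_top 0.55 274 246 [0.5046 0.1066 0.053 ] tool [ 0.0004 -0.0014  0.041 ]
mushroom_top 0.48 278 344 [0.5774 0.109  0.054 ] tool [-0.0723  0.001   0.0401]
mushroom_top 0.36 541 351 [0.5845 0.2915 0.054 ] tool [-0.0793  0.1835  0.0401]
key_top 0.76 379 337 [0.5774 0.1799 0.048 ] tool [-0.0723  0.0718  0.0461]
```

View pics/w3.png

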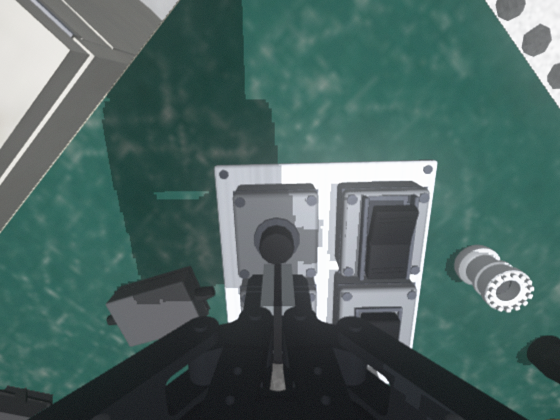

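The near half of the rocker is now raised (390,215), so it is switched over. The plunger top (276,243) lies under the fingers, so I press it.

```bash
python3 -m handwheel '[[[0,-0.0015,0,0.02,0],[0,0,0,0.017,0],[0,0,0,0.002,0],[0,0,0,0.002,0],[0,0,0,0.002,0],[0,0,0,0.002,0],[0,0,0,0.002,0],[0,0,0,0.001,0],[0,0,0,0,0],[0,0,0,0,0]]]'; python3 -m handwheel '[[[0,0,0,0.001,0],[0,0,0,0.001,0],[0,0,0,0,0],[0,0,0,0,0]]]'
```

```text
time: 7.02
eef_pos: [0.5071, 0.1074, 0.0468]
tcp_rot: [0.001, 1.0, 0.0, 0.001]
contact_force: [-1.0, 1.8, 3.1]
opening: 0.001
finger_force: 1.6
time: 7.35
eef_pos: [0.5072, 0.1074, 0.046]
tcp_rot: [0.001, 1.0, 0.0, 0.0]
contact_force: [-4.4, 1.0, 11.3]
opening: 0.001
finger_force: 5.6
```

```bash
python3 -m handwheel '[[[0,0,0,0.001,0],[0,0,0,0,0],[0,0,0,0,0]]]'; python3 -m handwheel '[[[0,0,0,-0.02,0],[0,0,0,-0.03,0],[0,-0.024,0.0006,0,0],[0,-0.024,0.0006,0,0],[0,-0.0235,0.0006,0,0],[0,0,0,0.0,0],[0,0,0,0,0]]]'
python3 b.py w4
```

```text
time: 7.6
eef_pos: [0.5073, 0.1074, 0.0459]
tcp_rot: [0.001, 1.0, 0.0, -0.0]
contact_force: [-7.1, 0.8, 16.6]
opening: -0.004
finger_force: 8.4
time: 8.18
eef_pos: [0.5787, 0.1086, 0.0928]
tcp_rot: [0.001, 1.0, -0.0, 0.0]
contact_force: [-0.5, 0.0, 0.1]
opening: 0.001
finger_force: 0.0
8.1833 [0.5787146  0.1085502  0.09280009] [ 7.65124849e-04  9.99999667e-01 -2.84853859e-04  1.98677931e-05] [-0.53724208  0.03924113  0.1187453 ] 0.0013974636874909113
rocker_press 0.77 400 158 [0.5248 0.1784 0.054 ] tool [0.0522 0.0696 0.0384]
plunger_top 0.96 273 125 [0.5068 0.1081 0.053 ] tool [ 0.0699 -0.0008  0.0395]
plunger_top 0.29 278 248 [0.5803 0.1107 0.053 ] tool [-0.0036  0.0018  0.0394]
mushroom_top 0.64 275 246 [0.5786 0.109  0.054 ] tool [-0.0018  0.0001  0.0386]
key_top 0.6 389 241 [0.5775 0.1804 0.048 ] tool [-0.0005  0.0714  0.0448]
key_top 0.22 274 124 [0.5065 0.1086 0.048 ] tool [ 0.0704 -0.0005  0.0449]
```

View pics/w4.png

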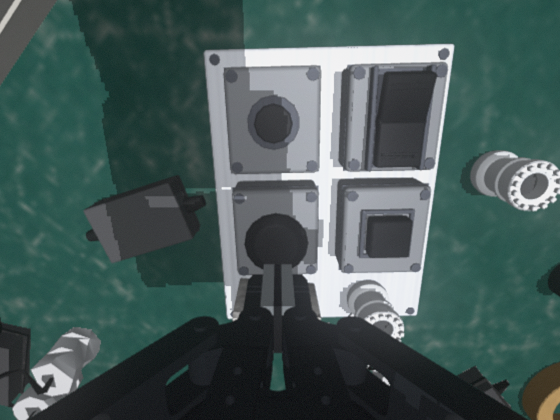

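The rocker is over (+x half level, 400,150), the plunger is home (273,123) and the mushroom head (276,240) lies under the fingers. I press it and hold.

```bash
python3 -m handwheel '[[[0,0,0,0.02,0],[0,0,0,0.015,0],[0,0,0,0.002,0],[0,0,0,0.002,0],[0,0,0,0.002,0],[0,0,0,0.002,0],[0,0,0,0.002,0],[0,0,0,0.001,0],[0,0,0,0.001,0],[0,0,0,0,0],[0,0,0,0,0]]]'; python3 -m handwheel '[[[0,0,0,0.001,0],[0,0,0,0,0],[0,0,0,0,0],[0,0,0,0,0]]]'
```

```text
time: 9.35
eef_pos: [0.5785, 0.1091, 0.048]
tcp_rot: [0.001, 1.0, -0.0, 0.0]
contact_force: [-4.5, 0.2, 9.3]
opening: -0.001
finger_force: 4.4
time: 9.68
eef_pos: [0.5786, 0.1091, 0.048]
tcp_rot: [0.0, 1.0, -0.0, -0.0]
contact_force: [-5.8, -0.5, 13.2]
opening: 0.003
finger_force: 6.6
```

Bottomed (z stays at 0.048 while the force rises past 6 N). I add one more mm of margin and a steady hold, then hand in.

```bash
python3 -m handwheel '[[[0,0,0,0.001,0],[0,0,0,0,0],[0,0,0,0,0],[0,0,0,0,0],[0,0,0,0,0],[0,0,0,0,0]]]' && python3 -c "
from plant import sign_off,get_state
s=get_state();print(s['eef_pos'],s['contact_force']);print(sign_off())"
```

```text
time: 10.18
eef_pos: [0.5786, 0.1091, 0.0479]
tcp_rot: [0.0, 1.0, -0.0, -0.0]
contact_force: [-8.9, 0.2, 18.2]
opening: 0.001
finger_force: 8.9
[0.57859835 0.10910976 0.04789807] [-8.93071115  0.22237114 18.18662534]
the job is handed in; nothing more can be done
None
```

The job is handed in at 10.2 s: the rocker is switched over, the plunger is home, and the fingers are holding the mushroom button fully down with about 18 N; the square key and the loose parts were left alone.

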